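# Key the display carousel round to show the jar

## Task

Take the turning key out of its rest and plug its square end fully home into the square socket in the middle of the display carousel, then turn the carousel with the key until the little lidded jar stands at the front, right over the tongue that sticks out from the carousel's foot. Finish while still gripping the seated key, holding the carousel still there. Turn it by the key alone: do not touch the carousel or its samples with the gripper or arm, and leave the tape roll, sanding block and loose tower where they are.

Things in the scene. Friction and masses are not known exactly. Their poses are not given: they have to be found in the camera images.
- socket_mouth (a point): Centre of the square socket's mouth, on the carousel's turning axis, 78 mm above the table. Socket 26 mm square (mouth chamfered 3 mm all round), 42 mm deep, in a wooden hub 52 mm square. The frame turns with the deck: z up, the socket's sides lie along x and y, the jar stands on its -x side. The deck is a 260 mm disc, its top 50 mm below this point.
- turntable (a joint): Angle of the carousel's deck on its foot about the upright axis, rad: 0 when the jar stands exactly over the front tongue, growing anticlockwise seen from above. Starts at 0.5 to 1.5, so the short way is clockwise. Turns easily (friction about 0.06 N m; it coasts a little, no spring or detent). The key has up to about 0.09 rad of play in the socket either way.
- jar_centre (a point): Centre of the lidded jar (round, 47 mm wide, 73 mm tall, knob on its lid), half-way up, 98 mm from the axis. The deck's other fixed samples stand at quarter turns at the same radius: two round towers (99 and 110 mm tall, about 50 mm wide) and a gabled house (109 mm tall, 47 mm wide). The inner sides of all are 72 mm or more from the axis.
- front_mark (a point): Brass pin on the tip of the wooden tongue that sticks out at the front of the carousel's fixed foot, 155 mm from the turning axis, 15 mm above the table. Its frame is the foot's: -x points from the axis out along the tongue.
- carousel_base: The carousel: fixed dark wooden foot (200 mm diameter, 12 mm high) with the tongue, and all it carries (deck, hub, samples). Origin on the turning axis at table height, -x points along the tongue, z up. Its place and yaw vary.
- key_rest: Fixed dark wooden block 70 x 70 x 40 mm with a loose 29 mm square hole, 34 mm deep, in which the key stands upright. Origin at the centre of its underside, sides along x and y.
- key_grip (a point): Centre of the key's wooden grip, a paddle 46 mm wide (key x), 24 mm thick (key y), 63 mm tall (key z, upright): pinch it from above across its thickness. Steel collar 40 mm square (underside 58 mm below this point); under it the shank, its foot 94 mm below this point. Fully home, the collar rests on the hub and this point is 58 mm above the socket's mouth.
- key: The whole turning key, 125 mm tall, 0.1 to 0.2 kg. Its steel shank is 24 mm square and 36 mm long with sides along key x and y, so it fits the socket in any of four quarter turns. Origin at the centre of the shank's foot, z up along the key. It starts upright in the rest.
- tape_roll: Bystander: roll of tape lying flat, 104 mm across, 25 mm high, right of the carousel. Origin at the centre of its underside.
- sanding_block: Bystander: sanding block 39 x 65 x 28 mm, near the table's front edge. Origin at the centre of its underside.
- loose_tower: Bystander: loose round wooden toy tower, 49 mm wide, 108 mm tall, standing on the table left of the key rest. Origin at the centre of its underside.

How it is judged:
By the outcome, as a careful person would: the job done as asked, in the order asked, and still so for the second after the job is handed in, while the arm keeps its last pose, push and grip.
It also fails if it takes over 48 s, if anything falls off the work surface, if the arm or the gripper's body presses on something with over 40 N, if the wrist force passes 120 N, or if a joint passes its speed limit or range.

## Robot

A 6-joint arm with a two-finger parallel gripper is mounted at the origin on a cart in front of the work surface, level with it; the furniture and walls round the work are solid. World frame = base frame: x ahead of the robot, y to its left, z up, the work surface at z = 0. Lengths are in m, angles in rad, forces in N, time in s.
With the tool pointing down it reaches from about 0.325 to 0.775 m from the base axis. Payload 5.5 kg.
Tool frame: the origin (TCP) lies between the finger pads; the fingertips stand 8 mm ahead of it and the grasp point (between the pads) lies 11 mm behind it (tcp_to_tips is the distance from the TCP to the fingertips, in m); z points along the fingers, y is the line along which they close (so a half turn about z gives the same grasp; the last joint's range is limited). The gripper opens to 88 mm and grips with 3 to 60 N. Pads are 20 mm wide; open, the fingers measure 115 mm over their backs; the gripper's body (75 mm by 178 mm) begins 61 mm behind the grasp point.
Start: joints at [1.168, 0.091, 1.231, -0, 1.82, -0.057], TCP at [0.203, 0.564, 0.231] pointing down, gripper open.
Joint ranges: [-2.87, 2.87], [-0.86, 2.18], [0.17, 2.46], [-1.51, 4.65], [0.06, 2.69], [-2.65, 2.65]. Speed limits (rad/s): [2.57, 2.57, 3.01, 3.14, 3.14, 3.14].

## Interface

Orientations are given as a unit quaternion [w, x, y, z].
In Python, from bench import * gives the robot as it stands. Calls block until the motion is done:
- move_to(position, orientation): joint-space move of the TCP to a pose.
- move_l(position, speed=0.15, orientation=None): straight line of the TCP; orientation=None keeps the orientation; speed is the mean speed in m/s.
- movej(angles): joint-space move.
- gripper_open() and close(): open the fingers fully, or close them until they stop; the grip force is fixed at half the most.
- hold(seconds).
- inverse_kinematics(position, orientation): joint angles nearest the present ones, or None.
- state(): the state.
- get_image(name): name is "side" or "top"; returns a dict with "frame" (400x640x3 uint8, blue, green, red), "depth" (400x640 float32, m along the optical axis (not along the pixel's ray), 0 where there is no reading), "camera_matrix" (3x3 intrinsics, pixels), "k1" (the pictures are not rectified: a ray, as slopes to the right and down, at radius r is drawn at 1 + k1 r^2 times it, then the intrinsics apply), "view" (4x4, takes a point from world to camera coordinates). Camera axes: x right, y up, looking along -z (the intrinsics and any distortion apply to the point x, -y, -z); pixel columns grow to the right and rows downward; lengths in m; the calibration is good to about 2 mm. A picture is of the moment at which its call begins.
A pose or a line that the arm cannot do raises IKError and nothing moves.
- job_done(): hands the job in; it is judged then, once.
The state is a dict: "time": time; "joint_pos": joint angles; "dq": joint speeds; "joint_torque": joint torques, N m; "ee_pos": TCP position; "ee_rot": TCP orientation; "ft_force": force on the tool from outside, world axes, zero at the start; "moment": the same for the moment, N m; "finger_gap": finger opening in m; "finger_force": force on a finger pad.
Only numpy, scipy, OpenCV 4.12 (cv2) and the standard library are available. Lean on these libraries where they do the work, as an engineer would, in place of code of your own. Each camera call takes 0.05 s, during which the arm holds its last target. There are 200 camera calls.

## Working session

There is one attempt and no reset: what is moved stays moved. The work goes in short steps, each a Python script; the robot and the scene stay as the last script left them, time stands still between calls to the robot, and variables do not carry over. Pictures are saved under pics/ and viewed, at most 10 in all, crops included, and the job is handed in when it is done.

```bash
mkdir -p pics; ls; python3 - <<'E'
from bench import *
import cv2,numpy as np,pickle
d={}
for n in("top","side"):
    g=get_image(n);d[n]=g;cv2.imwrite(f"pics/{n}0.png",g["frame"]);print(n,g["camera_matrix"],g["k1"],g["view"],(g["depth"]>0).mean())
pickle.dump(d,open("d0.pkl","wb"));print(state())
E
```

```text
pics
top [[420.38284712   0.         323.28004343]
 [  0.         420.38284712 201.01868527]
 [  0.           0.           1.        ]] -0.06924485858198651 [[ 8.36127397e-03 -9.99965038e-01  1.09006597e-04  4.11469050e-02]
 [ 9.76664418e-01  8.18983954e-03  2.14614867e-01 -4.96924247e-01]
 [-2.14608257e-01 -1.68799084e-03  9.76698749e-01 -1.10685163e+00]
 [ 0.00000000e+00  0.00000000e+00  0.00000000e+00  1.00000000e+00]] 0.99605078125
side [[471.69788576   0.         313.54496783]
 [  0.         471.69788576 191.21354223]
 [  0.           0.           1.        ]] -0.08255589436689709 [[-0.54605493  0.83767116 -0.01144718  0.25213999]
 [-0.58473767 -0.37131824  0.72125212  0.23343259]
 [ 0.59992155  0.40053687  0.69257804 -1.94305791]
 [ 0.          0.          0.          1.        ]] 0.98709765625
{'time': 0.1, 'joint_pos': array([ 1.16828208e+00,  9.18138458e-02,  1.23176524e+00,  2.65560734e-06,
        1.81978749e+00, -5.66907231e-02]), 'dq': array([-0.00158883, -0.00236379, -0.00174774, -0.00078576, -0.00293369,
        0.00101016]), 'joint_torque': array([ 2.28097582e-03, -4.47854733e+01, -4.07572281e+01,  7.01115397e-02,
        2.83311261e-02, -1.00280140e-04]), 'ee_pos': array([0.2032816 , 0.56425186, 0.22960193]), 'ee_rot': array([-2.03116786e-04,  1.72051028e-01,  9.85087639e-01, -8.63389597e-04]), 'ft_force': array([-0.37322183, -0.65057847,  0.07374086]), 'moment': array([-0.02065278, -0.04132122, -0.01756165]), 'finger_force': 0.0, 'finger_gap': 0.08776635966066641}
```

View pics/top0.png

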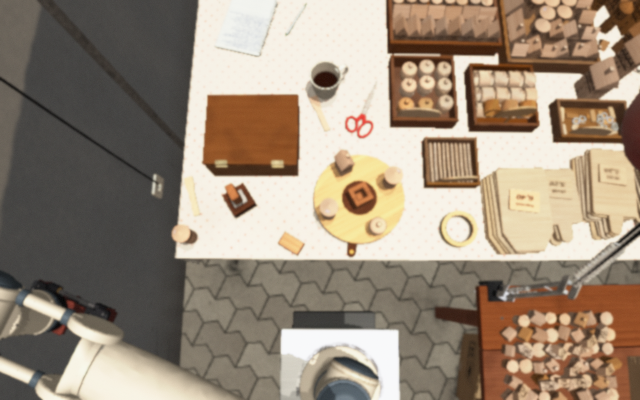

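View pics/side0.png

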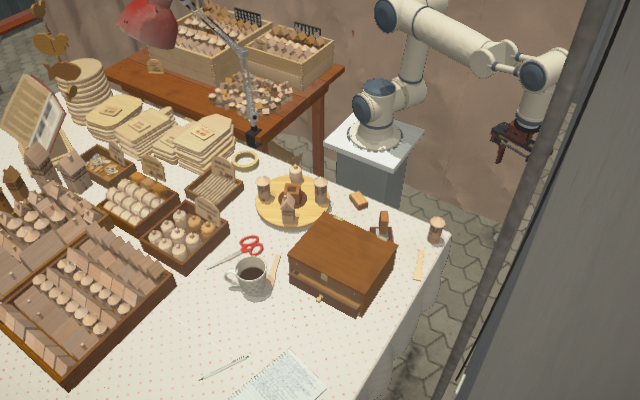

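The top view shows the carousel at about (360,198), its tongue pin at (352,250), the jar at (377,226), and the key in its rest at (237,197). I'll measure these from depth and rays.

```bash
cat >h.py <<'E'
import numpy as np,cv2
def rays(g,uv):
    K=g["camera_matrix"];p=np.asarray(uv,float).reshape(-1,2)
    d=(p-K[:2,2])/[K[0,0],K[1,1]];s=d.copy()
    for _ in range(8): s=d/(1+g["k1"]*(s**2).sum(1,keepdims=True))
    c=np.c_[s[:,0],-s[:,1],-np.ones(len(s))];V=g["view"];R=V[:3,:3]
    return -R.T@V[:3,3],c@R
def plane(g,uv,z):
    o,r=rays(g,uv);return o+r*((z-o[2])/r[:,2])[:,None]
def cloud(g):
    v,u=np.mgrid[:400,:640];o,r=rays(g,np.c_[u.ravel(),v.ravel()])
    return (o+r*g["depth"].reshape(-1,1)).reshape(400,640,3)
E
python3 - <<'E'
from h import *
import pickle
d=pickle.load(open("d0.pkl","rb"));P={n:cloud(d[n]) for n in d}
g=d["top"];p=P["top"]
print("approx",plane(g,[[360,193]],.078),plane(g,[[352,250]],.015),plane(g,[[235,190]],.13))
for n in d:
    p=P[n]
    def band(c,r,lo,hi):
        m=(np.hypot(p[...,0]-c[0],p[...,1]-c[1])<r)&(p[...,2]>lo)&(p[...,2]<hi);return p[m]
    c0=plane(g,[[360,195]],.05)[0];k0=plane(g,[[237,193]],.08)[0]
    for nm,c,r,lo,hi in(("deck",c0,.16,.02,.036),("hub",c0,.06,.070,.086),("keytop",k0,.06,.11,.15),("rest",k0,.08,.034,.046),("above",c0,.15,.065,.15)):
        q=band(c,r,lo,hi)
        if len(q)<4: print(n,nm,len(q));continue
        print(n,nm,len(q),np.median(q[:,2]).round(4),cv2.minAreaRect((q[:,:2]*1000).astype(np.float32)),(cv2.minEnclosingCircle((q[:,:2]*1000).astype(np.float32))))
        if nm=="above":
            a=q[np.hypot(*(q[:,:2]-c0[:2]).T)>.06]
            lab=cv2.partition if 0 else None
            ang=np.degrees(np.arctan2(*(a[:,:2]-c0[:2]).T[::-1]))
            print(np.histogram(ang,np.arange(-180,181,15))[0])
    q=p[np.isfinite(p[...,2])&(np.abs(p[...,0]-.45)<.02)&(p[...,1]>.15)&(p[...,1]<.2)];print("tablez",np.median(q[:,2]) if len(q) else 0)
def crop(n,x0,y0,w,h,s,f): cv2.imwrite(f,cv2.resize(d[n]["frame"][y0:y0+h,x0:x0+w],None,fx=s,fy=s,interpolation=cv2.INTER_CUBIC))
crop("top",215,150,200,110,4,"pics/c0.png")
crop("side",240,150,200,110,4,"pics/c1.png")
E
```

```text
approx [[ 0.51440854 -0.05426338  0.078     ]] [[ 0.36596298 -0.03587335  0.015     ]] [[0.50724879 0.27486    0.13      ]]
top deck 4756 0.0284 ((511.47845458984375, -53.45368957519531), (255.66305541992188, 253.25698852539062), 34.55146026611328) ((502.3450927734375, -55.601497650146484), 138.8100128173828)
top hub 289 0.0779 ((512.445556640625, -55.75602722167969), (52.77700424194336, 52.31170654296875), 27.347183227539062) ((511.55194091796875, -55.499122619628906), 35.53268051147461)
top keytop 177 0.1299 ((503.5087890625, 285.1766357421875), (47.58124542236328, 24.277164459228516), 30.969507217407227) ((503.4845886230469, 284.8116760253906), 24.33517074584961)
top rest 411 0.0398 ((519.9842529296875, 285.4793395996094), (124.1929931640625, 91.87010192871094), 0.3448593318462372) ((524.5518798828125, 280.1411437988281), 68.07833099365234)
top above 1457 0.1071 ((514.7908935546875, -52.88494873046875), (193.79421997070312, 192.3538818359375), 71.51416015625) ((512.8314819335938, -56.09006118774414), 122.21566772460938)
[  7 155  70   0   0   0  32 184  81   0   0   0   1 127 202 
[... 416 characters left out ...]
1601638793945)
side keytop 123 0.1285 ((508.83160400390625, 288.2010498046875), (46.422786712646484, 24.670318603515625), 32.36308288574219) ((508.77142333984375, 288.8670959472656), 24.110401153564453)
side rest 123 0.0402 ((500.7939453125, 284.11834716796875), (66.54911041259766, 72.0260238647461), 29.705188751220703) ((502.0933837890625, 285.387451171875), 46.781524658203125)
side above 1009 0.0944 ((519.4033813476562, -54.78599548339844), (190.38372802734375, 193.49734497070312), 74.20329284667969) ((516.9839477539062, -54.270477294921875), 122.47142791748047)
[ 13  76  34   0   0   0   1  45 161   1   0   0   1 120 152   0   0   0
  11 211  13   0   0   0]
tablez -0.00010510163949217777
```

View pics/c0.png

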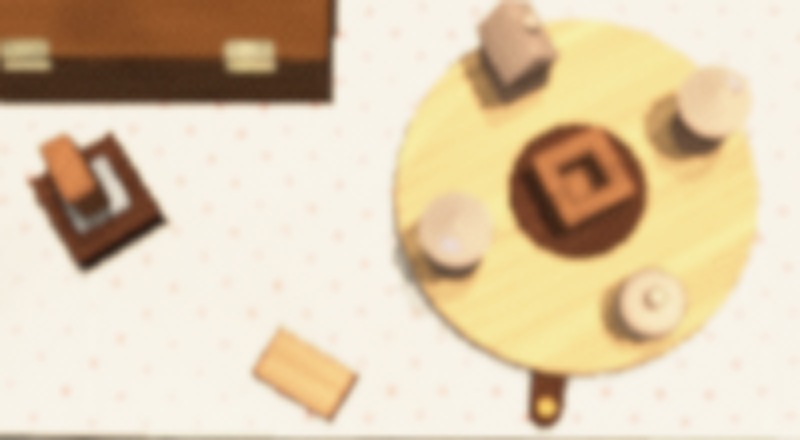

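View pics/c1.png

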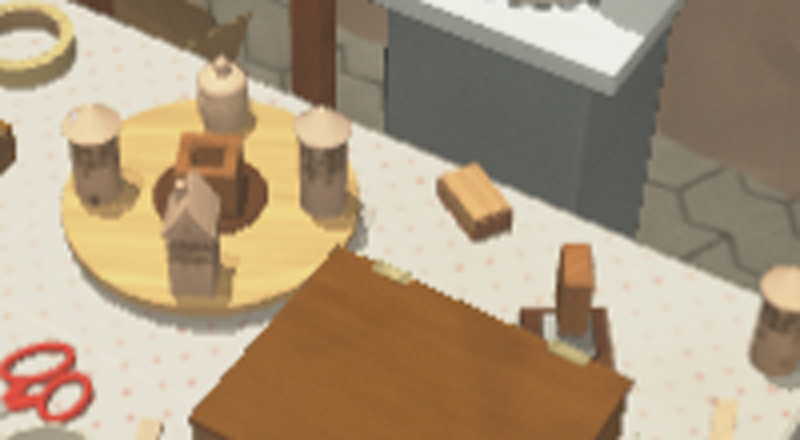

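Crop c0 shows the pin at about (545,406) in crop pixels, the jar at (650,300), and the hub square turned about 27°. Crop c1 confirms the key stands upright and the house is at the back. Both cameras differ by the same offset, so I use their mean. Next I grasp the key.

```bash
cat >>h.py <<'E'
from scipy.spatial.transform import Rotation as Rn
def quat(phi):  # tool down, closing line at phi (deg)
    a=np.radians(phi);y=np.array([np.cos(a),np.sin(a),0]);z=np.array([0,0,-1.])
    q=Rn.from_matrix(np.c_[np.cross(y,z),y,z]).as_quat();return q[[3,0,1,2]]
HUB=np.array([.5143,-.0548]);KEY=np.array([.5062,.2867])
def st(s,t=""): print(t,"t",round(s["time"],2),"p",s["ee_pos"].round(4),"F",s["ft_force"].round(1),"M",s["moment"].round(2),"gap",round(s["finger_gap"],4),"j6",s["joint_pos"][5].round(3))
E
python3 - <<'E'
from h import *;from bench import *
import pickle
d=pickle.load(open("d0.pkl","rb"));pt=plane(d["top"],[[351.25,251.3]],.015)[0];print("pin",pt)
b=cloud(d["top"])[100:172,210:296];print("box z",np.percentile(b[...,2],[50,99]),"xmin",b[...,0][b[...,2]>.05].min())
q=quat(121.7)
move_to([*KEY,.20],q);st(state())
move_l([*KEY,.089],speed=.08);st(state())
close();hold(.3);st(state(),"closed")
move_l([*KEY,.25],speed=.1);st(state(),"lifted")
move_to([*HUB,.25],quat(117));hold(.3);st(state(),"over hub")
d={}
for n in("top","side"):
    d[n]=get_image(n)
pickle.dump(d,open("d1.pkl","wb"))
a=[cv2.resize(d["top"]["frame"][130:260,300:430],(390,390),interpolation=2),cv2.resize(d["side"]["frame"][100:230,230:360],(390,390),interpolation=2)]
cv2.imwrite("pics/v1.png",np.hstack(a))
E
```

```text
pin [ 0.36232428 -0.03376334  0.015     ]
box z [0.12433112 0.12949859] xmin 0.24744469256858936
 t 1.62 p [0.5059 0.2873 0.2001] F [-0.1 -0.5 -0.8] M [ 0.06  0.05 -0.04] gap 0.0876 j6 -1.666
 t 3.17 p [0.5065 0.2868 0.0897] F [-0.1  0.3  0.3] M [0.07 0.03 0.03] gap 0.0878 j6 -1.667
closed t 4.47 p [0.5062 0.2867 0.089 ] F [-0.2 -0.7 -0.4] M [ 0.05 -0.02  0.06] gap 0.0242 j6 -1.667
lifted t 6.22 p [0.506  0.2866 0.2492] F [-0.1 -0.2 -1.6] M [0.03 0.04 0.09] gap 0.0238 j6 -1.667
over hub t 7.82 p [ 0.5145 -0.0541  0.2499] F [-0.3 -0.6 -2.4] M [0.01 0.05 0.02] gap 0.0239 j6 -2.214
```

View pics/v1.png

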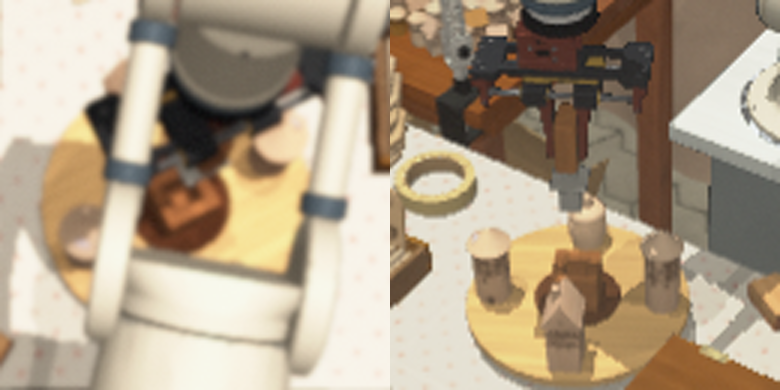

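The key is gripped above the hub. In the side view the shank is at about (290,168). The top view is mostly hidden by the arm, with only the collar edge at about (363,188). I'll check the key's offset from the shank and collar points.

```bash
python3 - <<'E'
from h import *
import pickle
d=pickle.load(open("d1.pkl","rb"))
tcp=np.array([.5145,-.0541]);ax=np.array([np.cos(np.radians(27)),np.sin(np.radians(27))]);ay=np.array([-ax[1],ax[0]])
def proj(g,X):
    c=g["view"]@np.r_[X,1];s=np.array([c[0],-c[1]])/-c[2];s*=1+g["k1"]*(s@s);K=g["camera_matrix"];return s*K[0,0]+K[:2,2]
for n in d:
    p=cloud(d[n]);near=np.hypot(p[...,0]-tcp[0],p[...,1]-tcp[1])<.05
    for nm,lo,hi in(("shank",.170,.200),("collar",.205,.228),("hubtop",.073,.083)):
        m=near&(p[...,2]>lo)&(p[...,2]<hi);q=p[m]
        if len(q)<8: print(n,nm,len(q));continue
        r=q[:,:2]-tcp;v,u=np.nonzero(m)
        print(n,nm,len(q),"keyx",np.percentile(r@ax,[3,50,97]).round(4),"keyy",np.percentile(r@ay,[3,50,97]).round(4),"cols",np.percentile(u,[3,50,97]),"rows",v.min(),v.max())
    for z in(.185,.217,.078): print(n,"pred tcp axis at z",z,proj(d[n],np.r_[tcp,z]).round(1))
g=d["side"];hsv=cv2.cvtColor(g["frame"],cv2.COLOR_BGR2HSV)
for r in range(158,171,2): print(r,[int(x) for x in hsv[r,278:304,1]])
E
```

```text
top shank 0
top collar 44 keyx [-0.0229 -0.0188 -0.0054] keyy [-0.0183  0.0116  0.0182] cols [359.29 364.   375.71] rows 181 192
top hubtop 199 keyx [-0.0286 -0.0124  0.0185] keyy [-0.0249  0.0061  0.0247] cols [351.   359.   371.06] rows 186 206
top pred tcp axis at z 0.185 [363.6 182.9]
top pred tcp axis at z 0.217 [364.9 179.4]
top pred tcp axis at z 0.078 [359.9 193. ]
side shank 54 keyx [-0.0012  0.0102  0.0141] keyy [-0.0117  0.0013  0.0112] cols [286.   290.   293.41] rows 164 170
side collar 88 keyx [-0.016   0.0068  0.0218] keyy [-0.0197  0.0026  0.0191] cols [283.61 290.   295.39] rows 155 164
side hubtop 127 keyx [-0.0257 -0.0019  0.0267] keyy [-0.0251  0.0015  0.0251] cols [284. 292. 299.] rows 183 195
side pred tcp axis at z 0.185 [290.  164.6]
side pred tcp axis at z 0.217 [289.6 157. ]
side pred tcp axis at z 0.078 [291.5 188.6]
158 [99, 104, 101, 101, 102, 103, 26, 24, 24, 25, 21, 36, 38, 24, 25, 24, 24, 26, 50, 98, 101, 98, 100, 58, 48, 46]
160 [20, 21, 29, 48, 62, 37, 21, 22, 27, 23, 23, 23, 23, 25, 23, 24, 27, 24, 94, 100, 101, 101, 76, 51, 47, 45]
162 [20, 20, 20, 20, 20, 24, 23, 25, 23, 25, 27, 24, 27, 27, 26, 27, 25, 29, 97, 101, 97, 81, 46, 47, 51, 49]
164 [20, 19, 20, 20, 20, 32, 31, 22, 25, 24, 22, 24, 26, 23, 25, 26, 54, 77, 85, 100, 97, 56, 47, 47, 47, 47]
166 [22, 19, 20, 20, 21, 22, 21, 21, 28, 24, 24, 22, 26, 22, 24, 26, 66, 81, 81, 82, 83, 79, 54, 47, 47, 48]
168 [20, 20, 20, 21, 20, 21, 28, 27, 29, 24, 24, 24, 26, 22, 26, 27, 75, 80, 79, 82, 74, 78, 77, 78, 48, 46]
170 [29, 21, 21, 20, 20, 20, 23, 23, 31, 31, 28, 48, 52, 53, 55, 59, 61, 62, 65, 68, 68, 72, 77, 77, 21, 31]
```

The offset between key and hub is under about 1 mm in both views, so I insert while watching the force.

```bash
python3 - <<'E'
from h import *;from bench import *
f0=state()["ft_force"]
move_l([*HUB,.168],speed=.1);hold(.2);st(state())
z=.168
while z>.1235:
    z-=.004;move_l([*HUB,z],speed=.04);s=state();f=s["ft_force"]-f0
    print(round(z,4),s["ee_pos"].round(4),f.round(1),s["moment"].round(2),round(s["time"],2))
    if f[2]>15 or np.hypot(f[0],f[1])>20: break
E
```

```text
t 9.08 p [ 0.5146 -0.0549  0.1688] F [-0.8 -0.2 -1.9] M [0.06 0.01 0.  ] gap 0.0245 j6 -2.214
0.164 [ 0.5141 -0.0548  0.1636] [0.2 0.  0.6] [ 0.13  0.03 -0.02] 9.33
0.16 [ 0.5147 -0.0549  0.1608] [ 0.4 -0.1  4.3] [-0.01 -0.03 -0.05] 9.58
0.156 [ 0.5152 -0.0546  0.16  ] [-2.9  2.1 17.7] [0.3  0.78 0.  ] 9.83
```

```bash
python3 - <<'E'
from h import *;from bench import *
import pickle
move_l([*HUB,.166],speed=.05);hold(.2);st(state())
d={n:get_image(n) for n in("top","side")};pickle.dump(d,open("d2.pkl","wb"))
a=[cv2.resize(d["top"]["frame"][165:225,330:390],(390,390),interpolation=2),cv2.resize(d["side"]["frame"][155:215,260:320],(390,390),interpolation=2)]
cv2.imwrite("pics/v2.png",np.hstack(a))
tcp=HUB;ax=np.array([np.cos(np.radians(27)),np.sin(np.radians(27))]);ay=np.array([-ax[1],ax[0]])
for n in d:
    p=cloud(d[n]);near=np.hypot(p[...,0]-tcp[0],p[...,1]-tcp[1])<.05
    for nm,lo,hi in(("shank",.088,.115),("collar",.123,.144),("hubtop",.074,.081),("hubside",.04,.081)):
        q=p[near&(p[...,2]>lo)&(p[...,2]<hi)]
        if len(q)<8: print(n,nm,len(q));continue
        r=q[:,:2]-tcp;R=cv2.minAreaRect((r*1000).astype(np.float32))
        print(n,nm,len(q),"keyx",np.percentile(r@ax,[2,50,98]).round(4),"keyy",np.percentile(r@ay,[2,50,98]).round(4),R)
E
```

```text
t 10.38 p [ 0.514  -0.0548  0.1652] F [ 1.  -0.9 -1.3] M [ 0.12 -0.    0.  ] gap 0.0238 j6 -2.214
top shank 0
top collar 24 keyx [-0.0233 -0.0189  0.0094] keyy [-0.0125  0.011   0.0187] ((-15.347901344299316, 3.885519027709961), (50.24522399902344, 24.02889060974121), 67.88175201416016)
top hubtop 100 keyx [-0.0286 -0.0206  0.0112] keyy [-0.0247  0.01    0.025 ] ((-2.8672943115234375, -0.99957275390625), (51.41448211669922, 52.0904426574707), 28.826557159423828)
top hubside 162 keyx [-0.0288 -0.0225  0.0048] keyy [-0.0246  0.0116  0.0261] ((-2.9403934478759766, -1.2939796447753906), (51.18949890136719, 52.953453063964844), 27.415380477905273)
side shank 41 keyx [0.0038 0.0098 0.0148] keyy [-0.0126  0.0013  0.0115] ((9.330663681030273, 3.4179611206054688), (11.42345142364502, 24.503040313720703), 7.706282138824463)
side collar 58 keyx [-0.0154  0.0068  0.0213] keyy [-0.0201  0.0031  0.0191] ((1.7217397689819336, 0.15515708923339844), (41.88912582397461, 40.247642517089844), 28.115703582763672)
side hubtop 90 keyx [-0.0255  0.0118  0.0285] keyy [-0.0248  0.0089  0.0258] ((0.7661733627319336, 1.0681076049804688), (62.47034454345703, 52.173583984375), 28.686159133911133)
side hubside 168 keyx [-0.0267  0.012   0.0287] keyy [-0.0248  0.0137  0.0267] ((1.2454156875610352, 1.2578964233398438), (60.861122131347656, 55.10147476196289), 25.871591567993164)
```

View pics/v2.png

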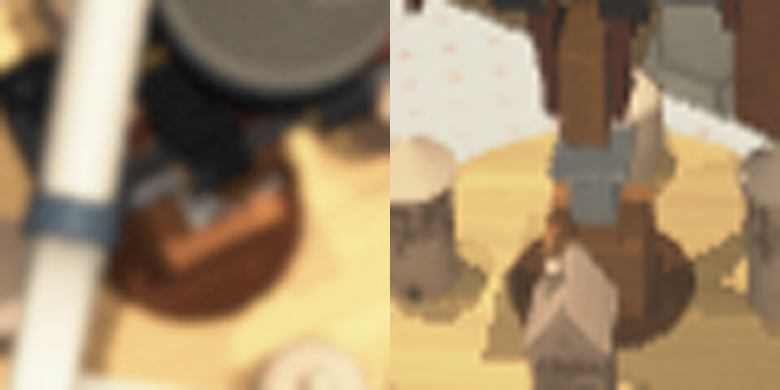

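The side view shows the shank at column ~594 of the crop, while the hub spans about 552–653. So the key sits a few mm to -keyy of the hub, which agrees with the contact force direction. I'll probe offsets that way.

```bash
python3 - <<'E'
from h import *;from bench import *
ax=np.array([np.cos(np.radians(27)),np.sin(np.radians(27))]);ay=np.array([-ax[1],ax[0]])
f0=state()["ft_force"]
for dx,dy in((-.0005,.002),(-.001,.0035),(-.001,.005),(-.003,.002),(.002,.002)):
    c=HUB+ax*dx+ay*dy
    move_l([*c,.163],speed=.05);move_l([*c,.1575],speed=.04);hold(.15);s=state();f=s["ft_force"]-f0
    print(dx,dy,s["ee_pos"].round(4),"F key",(f[:2]@ax).round(1),(f[:2]@ay).round(1),f[2].round(1),"M",s["moment"].round(2),round(s["time"],2))
    if f[2]<5: break
    if f[2]>60: break
E
```

```text
-0.0005 0.002 [ 0.514  -0.0529  0.1581] F key 4.3 0.3 1.0 M [ 0.57 -1.27  0.04] 11.17
```

It entered the mouth. I continue down, letting the lateral force steer.

```bash
python3 - <<'E'
from h import *;from bench import *
ax=np.array([np.cos(np.radians(27)),np.sin(np.radians(27))]);ay=np.array([-ax[1],ax[0]])
f0=np.array([-.3,-.5,-1.8]);c=HUB-ax*.0005+ay*.002;z=.1575
for i in range(26):
    hold(.05);s=state();f=s["ft_force"]-f0
    print(round(z,4),s["ee_pos"].round(4),"F key",(f[:2]@ax).round(1),(f[:2]@ay).round(1),f[2].round(1),"M",s["moment"].round(2),round(s["time"],2))
    if f[2]>20: break
    if z<=.1235: break
    c=c+np.clip(f[:2]*.00015,-.0008,.0008)
    if f[2]<10: z-=.0025
    move_l([*c,z],speed=.04)
print(c)
E
```

```text
0.1575 [ 0.514  -0.0529  0.1581] F key 6.7 0.0 2.4 M [ 0.56 -1.22  0.04] 11.22
0.155 [ 0.5141 -0.0526  0.1546] F key 5.0 -0.8 -0.3 M [ 0.57 -1.19  0.13] 11.52
0.1525 [ 0.5143 -0.0526  0.1518] F key 4.5 -0.9 -1.4 M [ 0.4  -0.95  0.01] 11.82
0.15 [ 0.5146 -0.0525  0.1495] F key 1.1 0.3 -0.0 M [ 0.08 -0.08  0.02] 12.12
0.1475 [ 0.515  -0.0523  0.1473] F key 0.1 0.3 0.7 M [ 0.09  0.02 -0.03] 12.42
0.145 [ 0.5152 -0.0522  0.1449] F key 0.0 0.6 0.2 M [ 0.03  0.01 -0.05] 12.72
0.1425 [ 0.5151 -0.0521  0.1424] F key 0.5 0.2 0.5 M [ 0.12  0.02 -0.01] 13.02
0.14 [ 0.5152 -0.052   0.1399] F key -0.2 0.1 0.7 M [0.07 0.04 0.  ] 13.32
0.1375 [ 0.5152 -0.052   0.1374] F key 0.3 0.8 1.0 M [0.1  0.02 0.08] 13.62
0.135 [ 0.5152 -0.0519  0.1349] F key 1.5 0.1 0.7 M [0.06 0.05 0.05] 13.92
0.1325 [ 0.5154 -0.0518  0.1324] F key 0.8 0.1 0.4 M [ 0.03  0.06 -0.01] 14.22
0.13 [ 0.5154 -0.0517  0.1299] F key 0.4 0.7 -0.1 M [0.02 0.01 0.01] 14.52
0.1275 [ 0.5155 -0.0517  0.1274] F key 0.1 -0.5 -0.4 M [ 0.03 -0.02  0.  ] 14.82
0.125 [ 0.5155 -0.0517  0.1249] F key 0.2 1.3 0.8 M [0.09 0.01 0.  ] 15.12
0.1225 [ 0.5157 -0.0516  0.1246] F key -3.6 1.7 9.6 M [0.08 0.74 0.03] 15.42
[ 0.51549429 -0.05151861]
```

The key is home, with the collar contacting at TCP z ≈ 0.1246. Now I measure the tongue direction and deck angle more precisely from the unobstructed top image.

```bash
cat >>h.py <<'E'
from scipy.optimize import least_squares
def deckfit(g):
    p=cloud(g);m=(np.abs(p[...,2]-.0284)<.006)&(np.hypot(p[...,0]-.513,p[...,1]+.055)<.145)
    hsv=cv2.cvtColor(g["frame"],cv2.COLOR_BGR2HSV);m&=(hsv[...,1]>70)
    c=max(cv2.findContours(m.astype(np.uint8),0,1)[0],key=cv2.contourArea).reshape(-1,2)
    q=plane(g,c,.028)[:,:2]
    f=lambda x:np.hypot(q[:,0]-x[0],q[:,1]-x[1])-.1285
    return least_squares(f,[.513,-.055],loss="soft_l1",f_scale=.001).x
def objs(g,c):  # sample centres by height cloud: median angle
    p=cloud(g);out={}
    r=p[...,:2]-c;R=np.hypot(r[...,0],r[...,1]);m=(R>.06)&(R<.13)&(p[...,2]>.05)&(p[...,2]<.16)
    n,l,s,_=cv2.connectedComponentsWithStats(m.astype(np.uint8))
    for i in range(1,n):
        if s[i,4]>30:
            q=p[l==i];o,_r=cv2.minEnclosingCircle((q[:,:2]*1000).astype(np.float32));v=np.array(o)/1000-c
            print("obj",s[i,4],"zmax",q[:,2].max().round(3),"r",np.hypot(*v).round(4),"ang",(np.degrees(np.arctan2(v[1],v[0]))%360).round(2),"rad",round(_r,1))
E
python3 - <<'E'
from h import *
import pickle
d=pickle.load(open("d0.pkl","rb"));g=d["top"]
c=deckfit(g);print("deck",c)
hsv=cv2.cvtColor(g["frame"],cv2.COLOR_BGR2HSV).astype(int);s=hsv[243:258,344:360]
m=(s[...,2]>130)&(s[...,1]>110)
v,u=np.nonzero(m);w=s[...,2][m];print(m.sum(),m.astype(int));uv=[[344+np.average(u),243+np.average(v)]]
P=plane(g,uv,.015)[0,:2]-c;print("pin",uv,P,np.hypot(*P),np.degrees(np.arctan2(P[1],P[0])))
# tongue dark blob centroid
t=(g["frame"][243:258,340:364].max(2)<110);v,u=np.nonzero(t);
T=plane(g,np.c_[u+340,v+243],.012)[:,:2]-c;k=np.hypot(*T.T)>.132;print("tongue",k.sum(),np.degrees(np.arctan2(*T[k].mean(0)[::-1])))
objs(g,c)
E
```

```text
deck [ 0.51084635 -0.05433008]
47 [[0 0 0 0 0 0 1 1 1 1 1 1 1 0 0 0]
 [0 0 0 0 0 0 0 0 0 0 0 1 0 0 0 0]
 [0 0 0 0 0 0 0 0 0 0 0 0 0 0 0 0]
 [0 0 0 0 1 0 0 0 0 0 0 0 0 0 0 0]
 [0 0 0 0 0 0 0 0 0 0 0 0 0 0 0 0]
 [0 0 0 0 0 0 0 1 0 0 0 0 0 0 0 0]
 [0 0 0 0 0 1 1 1 1 1 0 0 0 0 0 0]
 [0 0 0 0 1 1 1 1 1 1 1 0 0 0 0 0]
 [0 0 0 0 1 1 1 1 1 1 1 0 0 0 0 0]
 [0 0 0 0 1 1 1 1 1 1 1 0 0 0 0 0]
 [0 0 0 0 0 1 1 1 1 1 1 0 0 0 0 0]
 [0 0 0 0 0 0 1 1 1 1 0 0 0 0 0 0]
 [0 0 0 0 0 0 0 0 1 0 0 0 0 0 0 0]
 [0 0 0 0 0 0 0 0 0 0 0 0 0 0 0 0]
 [0 0 0 0 0 0 0 0 0 0 0 0 0 0 0 0]]
pin [[np.float64(351.4468085106383), np.float64(249.87234042553192)]] [-0.14453854  0.01999837] 0.14591547022189302 172.12256377619883
tongue 0 nan
obj 357 zmax 0.141 r 0.0981 ang 26.96 rad 30.7
obj 322 zmax 0.13 r 0.1017 ang 298.33 rad 26.2
obj 306 zmax 0.139 r 0.0959 ang 117.32 rad 24.7
obj 258 zmax 0.104 r 0.0957 ang 209.64 rad 23.3<stdin>:11: RuntimeWarning: Mean of empty slice.
  ret = um.true_divide(
```

Tongue direction is about 172.2° and the jar stands at about 207.8°, so I need roughly −35.6° of deck turn plus the play. I turn most of the way, then look.

```bash
cat >>h.py <<'E'
C=np.array([.5155,-.0516]);Z=.1237
E
python3 - <<'E'
from h import *;from bench import *
import pickle
for phi in np.arange(115.5,79.9,-1.5):
    move_to([*C,Z],quat(phi));s=state()
    if round(phi*2)%9==0 or phi<82: st(s,phi)
hold(.5);st(state())
d={n:get_image(n) for n in("top","side")};pickle.dump(d,open("d3.pkl","wb"))
a=[cv2.resize(d["top"]["frame"][140:270,295:425],(390,390),interpolation=2),cv2.resize(d["side"]["frame"][140:240,240:340],(390,390),interpolation=2)]
cv2.imwrite("pics/v3.png",np.hstack(a))
for n in d:
    c=deckfit(d[n]);print(n,c);objs(d[n],c)
E
```

```text
112.5 t 16.17 p [ 0.5158 -0.0522  0.1246] F [-2.  -3.1  5.5] M [-0.51  0.44 -0.01] gap 0.0242 j6 -2.13
108.0 t 16.92 p [ 0.5159 -0.0524  0.1245] F [-1.8 -4.1  5.1] M [-0.69  0.33  0.01] gap 0.0238 j6 -2.051
103.5 t 17.67 p [ 0.516  -0.0525  0.1245] F [-1.8 -4.3  5.3] M [-0.79  0.18  0.03] gap 0.0236 j6 -1.973
99.0 t 18.42 p [ 0.5162 -0.0525  0.1245] F [-1.5 -4.7  5.8] M [-0.91  0.06  0.  ] gap 0.0239 j6 -1.895
94.5 t 19.17 p [ 0.5163 -0.0526  0.1246] F [ 0.8 -5.1  5. ] M [-1.09 -0.15 -0.05] gap 0.0243 j6 -1.816
90.0 t 19.92 p [ 0.5164 -0.0529  0.1246] F [ 1.9 -5.4  5.1] M [-1.33 -0.21 -0.03] gap 0.0241 j6 -1.738
85.5 t 20.67 p [ 0.5164 -0.0532  0.1245] F [ 1.1 -6.5  4.1] M [-1.54 -0.21  0.03] gap 0.0236 j6 -1.659
81.0 t 21.42 p [ 0.5164 -0.0535  0.1246] F [ 1.  -8.3  4.9] M [-1.74 -0.21 -0.  ] gap 0.0239 j6 -1.581
 t 21.92 p [ 0.5164 -0.0534  0.1246] F [ 1.  -7.6  4.2] M [-1.73 -0.16  0.08] gap 0.0239 j6 -1.581
top [ 0.5948728  -0.11008482]
obj 42 zmax 0.12 r 0.1144 ang 210.41 rad 18.2
obj 225 zmax 0.16 r 0.1077 ang 148.98 rad 30.2
obj 42 zmax 0.114 r 0.1063 ang 193.76 rad 11.0
side [ 0.51677917 -0.04919979]
obj 234 zmax 0.127 r 0.1006 ang 260.97 rad 25.6
obj 141 zmax 0.101 r 0.0974 ang 172.39 rad 24.5
obj 360 zmax 0.143 r 0.096 ang 348.07 rad 31.2
obj 285 zmax 0.139 r 0.0924 ang 81.5 rad 26.4
```

View pics/v3.png

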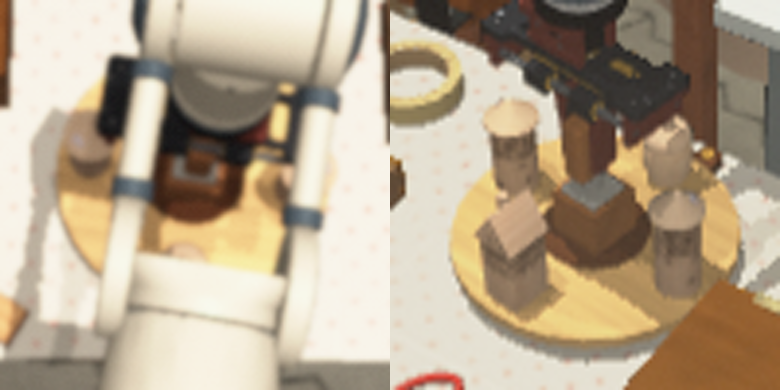

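The collar sits flush on the hub with the jar near the front. The side view now shows the pin at about (321.5,180). I'll compare pin and deck angles within the side view and calibrate against the first image.

```bash
cat >>h.py <<'E'
def pin_side(g):
    v0,u0=170,312;s=cv2.cvtColor(g["frame"],cv2.COLOR_BGR2HSV).astype(int)[v0:190,u0:332]
    m=(s[...,1]>120)&(s[...,2]>110);v,u=np.nonzero(m);print(m.astype(int)) 
    return np.array([u0+u.mean(),v0+v.mean()])
E
python3 - <<'E'
from h import *
import pickle
d0=pickle.load(open("d0.pkl","rb"))["side"];c=deckfit(d0);print("d0 side",c);objs(d0,c)
g=pickle.load(open("d3.pkl","rb"))["side"];c=deckfit(g)
uv=pin_side(g);print(uv)
for q in (uv,[321.5,179.7]):
    P=plane(g,q,.015)[0,:2];
    for cc in (c,np.array([.5165,-.0537]),np.array([.5152,-.0535])):
        r=P-cc;print(P,np.hypot(*r),np.degrees(np.arctan2(r[1],r[0])))
E
```

```text
d0 side [ 0.51681788 -0.0530161 ]
obj 166 zmax 0.107 r 0.0955 ang 207.55 rad 25.1
obj 248 zmax 0.126 r 0.099 ang 297.02 rad 27.2
obj 274 zmax 0.14 r 0.0976 ang 118.79 rad 25.3
obj 319 zmax 0.139 r 0.0951 ang 27.4 rad 30.5
[[0 0 0 0 0 0 0 0 0 0 0 0 0 0 0 0 0 0 0 0]
 [0 0 0 0 0 0 0 0 0 0 0 0 0 0 0 0 0 0 0 0]
 [0 0 0 0 0 0 0 0 0 0 0 0 0 0 0 0 0 0 0 0]
 [0 0 0 0 0 0 0 0 0 0 0 0 0 0 0 0 0 0 0 0]
 [0 0 0 0 0 0 0 0 0 0 0 0 0 0 0 0 0 0 0 0]
 [0 0 0 0 0 0 0 0 0 0 0 0 0 0 0 0 0 0 0 0]
 [0 0 0 0 0 0 0 0 0 0 0 0 0 0 0 0 0 0 0 0]
 [0 0 0 0 0 0 0 0 0 1 0 0 0 0 0 0 0 0 0 0]
 [0 0 0 0 0 0 0 0 1 1 1 0 0 0 0 0 0 0 0 0]
 [0 0 0 0 0 0 0 1 1 1 1 1 1 0 0 0 0 0 0 0]
 [0 0 0 0 0 0 1 1 1 1 1 1 0 0 0 0 0 0 0 0]
 [0 0 0 0 0 0 1 1 1 1 1 0 0 0 0 0 0 0 0 0]
 [0 0 0 0 0 0 1 1 1 1 0 0 0 0 0 0 0 0 0 0]
 [0 0 0 0 0 0 1 0 0 1 0 0 0 0 0 0 0 0 0 0]
 [0 0 0 0 0 0 0 0 0 0 1 0 0 0 0 0 0 0 0 0]
 [0 0 0 0 0 0 0 0 0 0 1 0 0 0 0 0 0 0 0 0]
 [0 0 0 0 0 0 0 0 0 0 0 0 0 0 0 0 0 0 0 0]
 [0 0 0 0 0 0 0 0 0 0 0 0 1 0 0 0 0 0 0 0]
 [0 0 0 0 0 0 0 0 1 0 1 1 1 0 0 0 0 0 0 0]
 [0 0 0 0 0 0 0 0 1 1 1 1 1 1 0 0 0 0 0 0]]
[321.125 182.65 ]
[ 0.37809247 -0.02143724] 0.14143817794736008 168.6800514961799
[ 0.37809247 -0.02143724] 0.1421180117209992 166.87866933465747
[ 0.37809247 -0.02143724] 0.14080658571809762 166.83783995802867
[ 0.36395027 -0.02879796] 0.15418465282336372 172.39627956367195
[ 0.36395027 -0.02879796] 0.15456886030018502 170.72887608559185
[ 0.36395027 -0.02879796] 0.15325362133793 170.72437068087197
```

```bash
cat >>h.py <<'E'
def pin2(g):
    s=cv2.cvtColor(g["frame"],cv2.COLOR_BGR2HSV).astype(int)[170:190,312:332]
    m=((s[...,1]>120)&(s[...,2]>110)).astype(np.uint8);n,l,t,c=cv2.connectedComponentsWithStats(m[:14])
    return c[1+t[1:,4].argmax()]+[312,170]
def hubang(g,c):
    p=cloud(g);m=(np.hypot(p[...,0]-c[0],p[...,1]-c[1])<.045)&(p[...,2]>.045)&(p[...,2]<.074);q=p[m][:,:2]-c
    # two visible faces at distance 26 mm: robust fit of angle and centre
    def f(x):
        a=x[0];r=q-x[1:];return np.abs(np.c_[r@[np.cos(a),np.sin(a)],r@[-np.sin(a),np.cos(a)]]).max(1)-.026
    return len(q),[ (np.degrees(least_squares(f,[np.radians(a0),0,0],loss="soft_l1",f_scale=.001).x[0])) for a0 in (c[2] if len(c)>2 else (-8,-3,27))]
E
python3 - <<'E'
from h import *
import pickle
c=np.array([.5168,-.0530])
for f in("d0","d3"):
    g=pickle.load(open(f+".pkl","rb"))["side"];print(f);objs(g,c);print(hubang(g,c))
uv=pin2(g);P=plane(g,uv,.015)[0,:2]-c;print(uv,P,np.hypot(*P),np.degrees(np.arctan2(P[1],P[0])))
E
```

```text
d0
obj 166 zmax 0.107 r 0.0955 ang 207.57 rad 25.1
obj 248 zmax 0.126 r 0.0991 ang 297.02 rad 27.2
obj 274 zmax 0.14 r 0.0976 ang 118.78 rad 25.3
obj 319 zmax 0.139 r 0.0951 ang 27.39 rad 30.5
(97, [np.float64(-30.285340557722222), np.float64(29.584321322501907), np.float64(29.38230661659089)])
d3
obj 234 zmax 0.127 r 0.0969 ang 260.61 rad 25.6
obj 141 zmax 0.101 r 0.098 ang 170.19 rad 24.5
obj 360 zmax 0.143 r 0.0952 ang 350.31 rad 31.2
obj 285 zmax 0.139 r 0.0962 ang 81.84 rad 26.4
(134, [np.float64(-9.037528252024154), np.float64(-9.03505965772256), np.float64(-9.038682335491176)])
[320.48148148 180.14814815] [-0.1488065   0.02235874] 0.15047686370978886 171.45501440485137
```

The deck measures about 170.8°, against the tongue at about 171.9°, so it's roughly 1° past. I nudge back through the play, watching the deck, and relax the side load.

```bash
cat >>h.py <<'E'
def deckang(g,c=np.array([.5168,-.0530])):
    p=cloud(g);r=p[...,:2]-c;R=np.hypot(r[...,0],r[...,1]);m=(R>.06)&(R<.13)&(p[...,2]>.05)&(p[...,2]<.145)
    n,l,s,_=cv2.connectedComponentsWithStats(m.astype(np.uint8));A=[]
    for i in range(1,n):
        if s[i,4]>80:
            o,_r=cv2.minEnclosingCircle((p[l==i][:,:2]*1000).astype(np.float32));v=np.array(o)/1000-c
            A.append(((np.degrees(np.arctan2(v[1],v[0]))+9+45)%90)-45-9+180)
    return np.round(np.mean(A),2),np.round(180+hubang(g,c)[1][0],2),len(A)
E
python3 - <<'E'
from h import *;from bench import *
C2=np.array([.516,-.0528])
move_to([*C2,Z],quat(80));hold(.2);print(deckang(get_image("side")));st(state())
b=None
for phi in np.arange(81,93,1.0):
    move_to([*C2,Z],quat(phi));hold(.15);A=[deckang(get_image("side")) for _ in range(2)];m=np.mean(A,0)
    b=m if b is None else b;print(phi,m,round(state()["time"],1),state()["moment"].round(2))
    if (m[0]+m[1])/2>171.6: break
st(state())
E
```

```text
(np.float64(169.96), np.float64(170.8), 4)
 t 22.52 p [ 0.5165 -0.0537  0.1245] F [-1.9 -4.8  5.8] M [-1.1   0.17 -0.01] gap 0.0238 j6 -1.565
81.0 [170.695 170.955   4.   ] 23.0 [-0.94  0.1   0.06]
82.0 [172.305 171.735   4.   ] 23.5 [-0.93  0.15  0.04]
 t 23.52 p [ 0.5165 -0.0535  0.1245] F [-1.  -4.9  6.6] M [-0.93  0.15  0.04] gap 0.024 j6 -1.601
```

```bash
python3 - <<'E'
from h import *;from bench import *
hold(.5);A=[]
for _ in range(3): g=get_image("side");A.append(deckang(g)[:2])
print(np.mean(A,0),np.array(A).tolist());uv=pin2(g);P=plane(g,uv,.015)[0,:2]-[.5168,-.053];print(uv,np.degrees(np.arctan2(P[1],P[0])));st(state())
cv2.imwrite("pics/v4.png",cv2.resize(g["frame"][130:250,230:450],None,fx=3.5,fy=3.5,interpolation=2))
E
```

```text
[172.25333333 171.84666667] [[172.16, 171.83], [172.26, 172.52], [172.34, 171.19]]
[320.46428571 180.25      ] 171.33501853184274
 t 24.17 p [ 0.5165 -0.0535  0.1245] F [-1.9 -4.6  5.3] M [-0.97  0.11  0.1 ] gap 0.0242 j6 -1.601
```

View pics/v4.png

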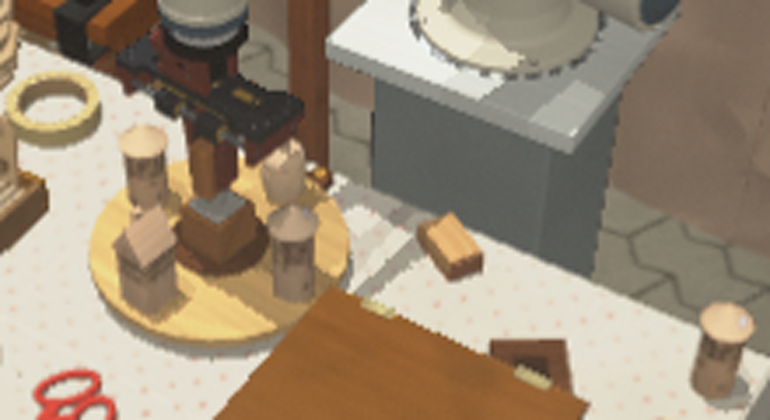

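The key is seated with its collar on the hub, the jar at (283,175) is in line with the brass pin at (318,175), and the bystanders haven't moved. Handing in.

```bash
python3 -c "
from bench import *
print(job_done())"
```

```text
the job is handed in; nothing more can be done
None
```

I handed the job in at about 24 s: the key is fully home and still gripped, and the jar is over the front tongue to within about 1° by the camera; no verdict came back.

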